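# Unlock the lever sausage cutter and load a dry sausage

### The arm

A 6-joint arm with a two-finger parallel gripper is mounted at the origin on the work surface. World frame = base frame: x ahead of the robot, y to its left, z up, the work surface at z = 0. Lengths are in mm, angles in rad, forces in N, time in s.
With the tool pointing down it reaches from about 350 to 975 mm from the base axis. Payload 17.4 kg.
Tool frame: the origin (TCP) lies on the centre line of the jaws, within the pads' length; the fingertips stand 17 mm ahead of it and the grasp point (between the pads) lies 2 mm behind it; x points along the fingers, z is the direction in which the jaws open and shut, and the axes are right-handed (so a half turn about x gives the same grasp; the last joint's range is limited). The gripper opens to 85 mm and grips with 20 to 120 N. Pads are 22 mm wide; open, the fingers measure 114 mm over their backs; the gripper's body (76 mm by 85 mm) begins 54 mm behind the grasp point. The pads swing forward as they close: fully open they stand 13 mm farther back than shut.
Start: joints at [1.065, 0.116, 1.442, -0, 1.584, -0.038], TCP at [304.382, 602.482, 248.303] pointing down, gripper open.
Joint ranges: [-2.83, 2.83], [-0.83, 2.19], [0.07, 2.5], [-1.14, 4.28], [0.01, 3], [-2.97, 2.97]. Speed limits (rad/s): [1.89, 1.89, 2.22, 3.14, 3.14, 3.14].

### API

Orientations are given as a rotation vector (axis times angle).
In Python, from bench import env gives the robot as it stands.
- The arm moves only by the tool apply_moves, never from a script. Its argument "commands" is a list of rows, each a list of 3 entries, a list of its own where there are three numbers: the opening in per cent of the stroke, from 0 (shut) to 100 (fully open), then the shift along the tool's x, y, z in mm, then the turn, a rotation vector about the tool's x, y, z in degrees. A call has 1 to 8 rows; each row is the pose to reach, as a shift and turn from the pose measured when the call began, along the tool's axes at that moment; what a row does not reach only later rows make up. A row lasts 1/8 s, in which the tool goes at most 62.5 mm and 10.7 degrees, less where a joint would pass 70% of its speed; a pose out of reach is approached as far as the arm can. A call with a gripper value outside its range is refused whole. The fingers move at their own pace and stop on an object; "newtons" is the grip in N (left out, the last holds). Time passes only in rows, so rows that repeat a pose let the fingers close. It gives the time, the measured TCP pose, the force and the opening at its end, in the units of the state.
- env.sense(): the state, without advancing time (a new reading comes with each control period).
- env.capture(name): name is "side" or "top"; returns a dict with "color" (384x512x3 uint8, red, green, blue), "intrinsics" (3x3 intrinsics, pixels), "view" (4x4, takes a point from world to camera coordinates). Camera axes: x right, y down, z forward; pixel columns grow to the right and rows downward; lengths in mm; the calibration is good to about 2 mm. A picture is of the moment at which its call begins. There is no depth.
- env.close_job(): hands the job in, once; it reports no verdict.
The state is a dict: "t": time; "joint_pos": joint angles; "dq": joint speeds; "joint_torque": joint torques, N m; "tcp_pos": TCP position; "ee_rot": TCP orientation; "wrist_force": force on the tool from outside, world axes, zero at the start; "torque": the same for the moment, N m; "gripper_width": opening from 0.0 (shut) to 1.0 (fully open).
Only numpy, scipy, OpenCV 4.12 (cv2) and the standard library are available. Lean on these libraries where they do the work, as an engineer would, in place of code of your own. Each camera call takes 0.05 s, during which the arm holds its last target. There are 200 camera calls.

### The job

Get the lever sausage cutter ready for slicing: draw its lock pin out of the fork and park it in the notches of the little saddle on the cutter's side, shank through both notches and knob outwards, then raise the blade lever all the way up so that it stays there. Then gently lay the slimmer of the two dry sausages lengthwise in the V trough under the blade, the bulk of it on the long feed trough and one end reaching past the blade over the short one. Leave everything else where it lies.

Things in the scene. Friction and masses are not known exactly. Their poses are not given: they have to be found in the camera images.
- cutter: Bench lever cutter, fixed: light wooden base 320 x 170 mm, its top 30 mm above the table, steel fittings. Origin on the table surface below the point where the blade line crosses the trough. x lies along the blade line, from the lever handle to the hinge; y along the trough to its long feed side; z up. Base spans x -165..155, y -85..85 mm.
- fork (a point): Centre of the lock fork's bore, at cutter (-85, 0) mm, 78 mm high; axes as the cutter's. The fork: two upright steel cheeks, 36 mm wide along x, outer faces at y = -13 and +13 mm, 100 mm high, with a 12 mm bore along y; the lever's bar lies between them, its own hole lined up for the pin.
- pin: Lock pin, level in the fork's bore, 0.05 kg: black knob 22 mm diameter x 27 mm, flange 25 x 3 mm, steel shank 10 mm diameter x 55 mm. Origin at the knob's centre; y runs from the knob to the shank tip (flange 13.5..16.5, tip 71.5 mm). At first its axes are the cutter's, the origin at cutter (-85, -31) mm, 77 mm high. It draws out towards the cutter's -y and is clear of the fork after 60 mm.
- saddle (a point): The pin saddle beside the fork: cutter (-135, -61) mm, on the floor of its notches, 54 mm high; axes as the cutter's. Two upright steel plates, 40 mm wide along x, 4 mm thick, 70 mm high, 15 mm to either side of this point along y. Each has a notch open at the top, 13 mm wide, widening to 23 mm at the mouth.
- pin_rest (a point): Where the knob's centre (pin's origin) lies when the pin is parked: cutter (-135, -96) mm, 59 mm high; axes as the cutter's. The pin then lies along the cutter's y, shank in both notches, tip towards the blade line, flange 1.5 mm outside the outer plate, knob over the base's edge.
- trough (a point): On the axis of a 40 mm sausage lying in the trough, at cutter (0, 65) mm, 63 mm high; axes as the cutter's. Steel V trough along the cutter's y at x = 0: 36 mm wide, sides sloping 30 degrees, valley 40 mm and rims 50 mm above the table; feed part from y = 10 to 125 mm, short discharge part from -10 to -58 mm. The blade line is y = 0.
- lever (a joint): Blade lever, hinge angle in rad: 0 = down (start, locked by the pin), 0.95 = fully up against its stop. Swings up in the vertical plane of the blade line. Stiff hinge: it stays where it is left; lifting takes about 5 to 8 N at the handle.
- handle (a point): Middle of the lever's round dark wooden handle (27 mm diameter, 106 mm long, along the lever), 305 mm from the hinge axis; 78 mm above the table when down.
- hinge (a point): Lever's hinge axis, at cutter (125, 0) mm, 78 mm high; the axis is parallel to the cutter's y axis.
- sausage: The slimmer dry sausage: straight, 40 mm diameter, 220 mm long, 0.26 kg, ends rounded and alike, lying on a round wooden board 22 mm high. Origin at its middle on its axis; own x axis along its length. It may roll.
- salami: The thick salami beside it on the same board: 58 mm diameter, 200 mm long, with three bands of twine. Origin at its middle on its axis; x along its length. Not to be moved.
- knife: Boning knife lying on the table, 280 mm long. Origin underneath near the bolster; x along the blade. Not to be moved.
- jar: Jar with steel lid, 68 mm diameter, 95 mm high. Origin under its centre. Not to be moved.
- spool: Spool of twine, 68 mm diameter, 78 mm high. Origin under its centre. Not to be moved.
- scissors: Scissors lying flat, 190 mm long. Origin under the pivot. Not to be moved.

How it is judged:
By the outcome, as a careful person would: the job done as asked, in the order asked, and still so for the second after the job is handed in, with the robot touching nothing.
It also fails if it takes over 72 s, if anything falls off the work surface, if the arm or the gripper's body presses on something with over 40 N, if the wrist force passes 120 N, or if a joint passes its speed limit or range.

## Working session

There is one attempt and no reset: what is moved stays moved. The work goes in short steps, Python scripts to look and compute and a tool call to move; the robot and the scene stay as the last step left them, time stands still between calls to the robot, and variables do not carry over. Pictures are saved under pics/ and viewed, about 8 in all and at most 12, crops included, and the job is handed in when it is done.

Besides the shell and the picture viewer there is one more tool, called in YAML: its name, and indented under it one key for each argument. apply_moves: Moves the arm, as the interface text tells. Its arguments: {"type":"object","properties":{"commands":{"type":"array","items":{"type":"array"}},"newtons":{"type":"number"}},"required":["commands"]}

```bash
ls; mkdir -p pics; python3 - <<'E'
from bench import env
import cv2,numpy as np
for n in("top","side"):
    c=env.capture(n); cv2.imwrite(f"pics/{n}0.png",cv2.cvtColor(c["color"],cv2.COLOR_RGB2BGR))
    print(n,c["intrinsics"],np.round(c["view"],4).tolist())
print(env.sense())
E
```

```text
pics
top [[484.04256688   0.         250.94006984]
 [  0.         484.04256688 190.75382824]
 [  0.           0.           1.        ]] [[-0.0026, -0.9998, -0.0184, -105.9943], [-0.9965, 0.0041, -0.0829, 611.5163], [0.083, 0.0181, -0.9964, 1359.1421], [0.0, 0.0, 0.0, 1.0]]
side [[409.5995663    0.         256.42724475]
 [  0.         409.5995663  191.30792375]
 [  0.           0.           1.        ]] [[-0.9994, -0.0314, -0.0127, 585.4067], [-0.0163, 0.7739, -0.6331, 144.7956], [0.0297, -0.6325, -0.774, 1333.97], [0.0, 0.0, 0.0, 1.0]]
{'t': 0.1, 'joint_pos': array([ 1.06519016e+00,  1.16461393e-01,  1.44221535e+00, -6.79622653e-06,
        1.58401096e+00, -3.77995424e-02]), 'dq': array([-0.00054762, -0.00066533, -0.00212309,  0.00093719, -0.00109034,
        0.00036254]), 'joint_torque': array([ 1.22285135e-03, -7.33666348e+01, -6.33785105e+01, -1.69061623e-04,
        5.28251243e-03,  5.15955560e-05]), 'tcp_pos': array([304.30959598, 602.33335948, 247.60974151]), 'ee_rot': array([-0.85866205,  1.39588074,  0.85777097]), 'wrist_force': array([ 0.34055049, -0.03589778, -0.40446455]), 'torque': array([-0.00675402,  0.00089915,  0.02942015]), 'gripper_width': 1.0000547936189577}
```

View pics/top0.png

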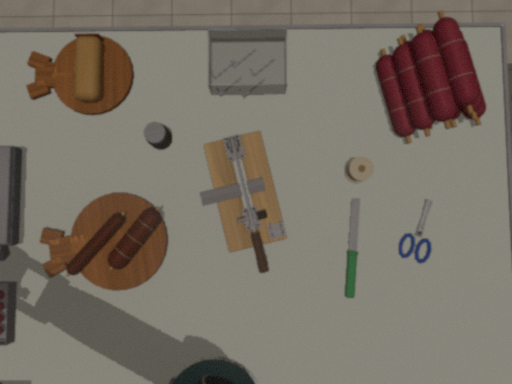

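View pics/side0.png

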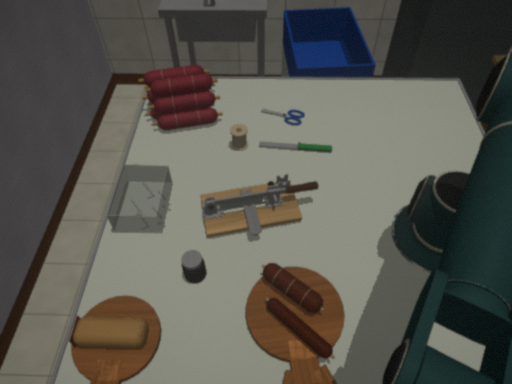

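The top view shows the cutter with its hinge at (235,147), handle at (262,255), black knob at (264,214) and saddle at (277,230). The slim sausage runs from (123,215) to (73,270). The side view agrees, and the feed trough is on the +y side.

```bash
cat >h.py <<'E'
from bench import env
import cv2,numpy as np
from scipy.spatial.transform import Rotation as R
def cap(n):
    c=env.capture(n); return c["color"],c["intrinsics"],c["view"]
def ray(c,uv,z):
    _,K,V=c; uv=np.atleast_2d(np.array(uv,float)); d=np.c_[uv,np.ones(len(uv))]@np.linalg.inv(K).T@V[:3,:3]
    o=-V[:3,:3].T@V[:3,3]; s=(z-o[2])/d[:,2]; return (o+s[:,None]*d)
def proj(c,p):
    _,K,V=c; q=np.atleast_2d(p)@V[:3,:3].T+V[:3,3]; q=q@K.T; return q[:,:2]/q[:,2:]
def save(c,name,x,y,w,h,s):
    cv2.imwrite("pics/"+name,cv2.resize(cv2.cvtColor(c[0][y:y+h,x:x+w],cv2.COLOR_RGB2BGR),None,fx=s,fy=s,interpolation=cv2.INTER_CUBIC))
E
python3 - <<'E'
from h import *
t=cap("top"); s=cap("side")
for c,n,box,sb in((t,"top",(190,120,110,150),(60,200,115,80)),(s,"side",(190,165,140,80),(240,255,110,110))):
    o=-c[2][:3,:3].T@c[2][:3,3]; print(n,"cam",o.round())
    hsv=cv2.cvtColor(c[0],cv2.COLOR_RGB2HSV)
    m=cv2.inRange(hsv,(8,70,95),(25,255,255)); k=np.zeros_like(m); x,y,w,h=box; k[y:y+h,x:x+w]=m[y:y+h,x:x+w]
    pts=cv2.findNonZero(k)[:,0]; P=ray(c,pts,30)[:,:2]
    r=cv2.minAreaRect(P.astype(np.float32)); print("base",len(pts),r)
    # sausage
    m=cv2.inRange(hsv,(0,60,15),(10,255,90))|cv2.inRange(hsv,(170,60,15),(180,255,90)); x,y,w,h=sb;k=np.zeros_like(m); k[y:y+h,x:x+w]=m[y:y+h,x:x+w]
    cs,_=cv2.findContours(k,cv2.RETR_EXTERNAL,cv2.CHAIN_APPROX_NONE)
    for q in cs:
        if cv2.contourArea(q)>200: print("saus",cv2.contourArea(q),cv2.minAreaRect(q), cv2.minAreaRect(ray(c,q[:,0],42)[:,:2].astype(np.float32)))
a=cv2.resize(cv2.cvtColor(t[0][125:280,190:300],cv2.COLOR_RGB2BGR),None,fx=3.8,fy=3.8,interpolation=cv2.INTER_CUBIC)
b=cv2.resize(cv2.cvtColor(s[0][165:245,190:330],cv2.COLOR_RGB2BGR),None,fx=2.7,fy=2.7,interpolation=cv2.INTER_CUBIC)
im=np.zeros((590,800,3),np.uint8); im[:a.shape[0],:a.shape[1]]=a; im[:b.shape[0],420:420+b.shape[1]]=b
for c,x,y in((t,60,200),):
    d=cv2.resize(cv2.cvtColor(c[0][y:y+85,x:x+115],cv2.COLOR_RGB2BGR),None,fx=3,fy=3); im[230:230+d.shape[0],420:420+d.shape[1]]=d
cv2.imwrite("pics/crop1.png",im)
E
```

```text
top cam [ 496. -133. 1403.]
base 4293 ((611.5308837890625, -89.13031768798828), (317.736083984375, 167.7970428466797), 13.605062484741211)
saus 829.5 ((95.48561096191406, 243.1405792236328), (15.035209655761719, 78.45439910888672), 42.709388732910156) ((464.0072937011719, 329.12109375), (42.8293571472168, 217.77200317382812), 47.696983337402344)
saus 1158.0 ((133.66539001464844, 238.57310485839844), (21.40021514892578, 70.25234985351562), 37.87498474121094) ((476.2407531738281, 220.97711181640625), (60.71297073364258, 195.4426727294922), 51.26506423950195)
side cam [ 548.  750. 1132.]
base 1837 ((610.7269897460938, -86.48844909667969), (318.06231689453125, 169.39340209960938), 13.512850761413574)
saus 954.0 ((299.076416015625, 327.49407958984375), (81.2404556274414, 14.317408561706543), 40.601295471191406) ((463.23162841796875, 328.5631408691406), (40.39093017578125, 214.6999969482422), 48.62052917480469)
saus 994.5 ((292.4831848144531, 287.1727294921875), (68.18331909179688, 19.821077346801758), 36.52885437011719) ((477.33685302734375, 212.28399658203125), (60.25667953491211, 197.8016357421875), 52.11905288696289)
```

View pics/crop1.png

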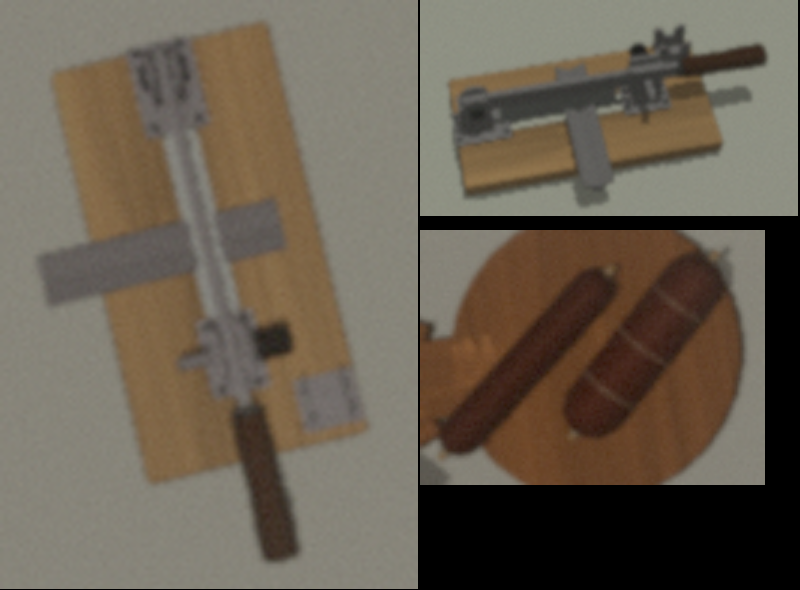

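```bash
cat >>h.py <<'E'
A=np.radians(13.55); O=np.array([616.,-86.6,0])
C=np.array([[np.cos(A),-np.sin(A),0],[np.sin(A),np.cos(A),0],[0,0,1]])
def cw(p): return O+C@np.array(p,float)
def wc(p): return C.T@(np.array(p,float)-O)
def plan(pw,ang):
    "pw: world TCP; ang: world angle (deg, mod 180) of the jaw axis, tool down"
    s=env.sense(); R0=R.from_rotvec(s["ee_rot"]); best=None
    for a in(ang,ang+180):
        z=np.array([np.cos(np.radians(a)),np.sin(np.radians(a)),0]); x=np.array([0,0,-1.])
        r=R0.inv()*R.from_matrix(np.c_[x,np.cross(z,x),z])
        if best is None or r.magnitude()<best.magnitude(): best=r
    print("tcp cutter",wc(s["tcp_pos"]).round(1),"q6",s["joint_pos"][5].round(2),"F",s["wrist_force"].round(1),"g",round(s["gripper_width"]*85,1),"t",round(s["t"],2))
    print("shift",R0.inv().apply(np.array(pw)-s["tcp_pos"]).round(1),"turn",np.degrees(best.as_rotvec()).round(1))
    return R0
E
python3 - <<'E'
from h import *
t=cap("top"); s=cap("side")
k=cw([-85,-31,77])
for c,n in((t,"top"),(s,"side")):
    print(n,"knob pred",proj(c,k).round(1),"handle pred",proj(c,cw([-180,0,78])).round(1),"saddle",proj(c,cw([-135,-61,70])).round(1))
    for lab,p in(("knob",k),("handle",cw([-180,0,78]))):
        u,v=proj(c,p)[0].round().astype(int); w=9 if lab=="knob" else 30
        g=cv2.cvtColor(c[0],cv2.COLOR_RGB2GRAY); hs=cv2.cvtColor(c[0],cv2.COLOR_RGB2HSV)
        m=(g<45) if lab=="knob" else ((g<75)&(hs[...,1]>70))
        y,x=np.nonzero(m[v-w:v+w+1,u-w:u+w+1]); print(lab,len(x),"meas",round(x.mean()+u-w,1),round(y.mean()+v-w,1), "x",x.min()+u-w,x.max()+u-w,"y",y.min()+v-w,y.max()+v-w)
print(R.from_rotvec(env.sense()["ee_rot"]).as_matrix().round(3))
plan(cw([-85,-32,160]),np.degrees(A))
E
```

```text
top knob pred [[261.1 214.8]] handle pred [[258.4 251.5]] saddle [[276.1 230. ]]
knob 40 meas 261.6 214.5 x 258 265 y 211 218
handle 312 meas 259.1 251.0 x 251 267 y 231 271
side knob pred [[270.8 185.8]] handle pred [[300.6 187.9]] saddle [[283.  178.2]]
knob 8 meas 270.4 183.2 x 269 272 y 182 184
handle 235 meas 296.9 190.3 x 272 316 y 182 209
[[-0.    -0.893  0.451]
 [-0.     0.451  0.893]
 [-1.     0.    -0.   ]]
tcp cutter [-141.5  742.9  248.1] q6 -0.04 F [-1.4 -0.1  0.5] g 84.9 t 0.3
shift [  88.3 -544.8 -553.9] turn [49.6 -0.   0. ]
```

apply_moves:
  commands:
    - [38,[40,-545,-554],[49.6,0,0]]
    - [38,[40,-545,-554],[49.6,0,0]]
    - [38,[40,-545,-554],[49.6,0,0]]
    - [38,[40,-545,-554],[49.6,0,0]]
    - [38,[40,-545,-554],[49.6,0,0]]
    - [38,[40,-545,-554],[49.6,0,0]]
    - [38,[40,-545,-554],[49.6,0,0]]
    - [38,[40,-545,-554],[49.6,0,0]]
  newtons: 40

```text
t: 1.3
tcp_pos: [456.6, 124.9, 222.8]
ee_rot: [-0.187, 1.562, 0.186]
wrist_force: [2.1, 0.7, 0.3]
gripper_width: 0.376
```

```bash
sed -i 's/616.,-86.6,0/616.,-87.2,0/' h.py; python3 -c "
from h import *
plan(cw([-85,-32,125]),np.degrees(A))"
```

```text
tcp cutter [-105.3  243.5  222.8] q6 -0.02 F [2.1 0.7 0.3] g 32.0 t 1.3
shift [  97.9 -275.5   20. ] turn [0.1 0.  0. ]
```

apply_moves:
  commands:
    - [38,[60,-275.5,20],[0,0,0]]
    - [38,[60,-275.5,20],[0,0,0]]
    - [38,[60,-275.5,20],[0,0,0]]
    - [38,[60,-275.5,20],[0,0,0]]
    - [38,[80,-275.5,20],[0,0,0]]
    - [38,[98,-275.5,20],[0,0,0]]
    - [38,[98,-275.5,20],[0,0,0]]

```text
t: 2.17
tcp_pos: [540.1, -137.6, 123.5]
ee_rot: [-0.186, 1.564, 0.187]
wrist_force: [0.6, 0.0, -0.5]
gripper_width: 0.38
```

```bash
python3 - <<'E'
from h import *
R0=plan(cw([-85,-31.5,86]),np.degrees(A)); print(R0.as_matrix().round(2))
t=cap("top"); s=cap("side")
a=cv2.resize(cv2.cvtColor(t[0][180:260,220:310],cv2.COLOR_RGB2BGR),None,fx=4.4,fy=4.4,interpolation=cv2.INTER_CUBIC)
b=cv2.resize(cv2.cvtColor(s[0][140:230,230:320],cv2.COLOR_RGB2BGR),None,fx=4.4,fy=4.4,interpolation=cv2.INTER_CUBIC)
im=np.zeros((400,800,3),np.uint8); im[:a.shape[0],:a.shape[1]]=a; im[:b.shape[0],400:400+b.shape[1]]=b
cv2.imwrite("pics/c2.png",im)
E
```

```text
tcp cutter [-85.6 -31.2 123.5] q6 -0.53 F [ 0.6  0.  -0.5] g 32.3 t 2.17
shift [37.5 -0.3  0.6] turn [ 0.1 -0.1 -0.1]
[[-0.   -0.24  0.97]
 [ 0.    0.97  0.24]
 [-1.    0.   -0.  ]]
```

View pics/c2.png

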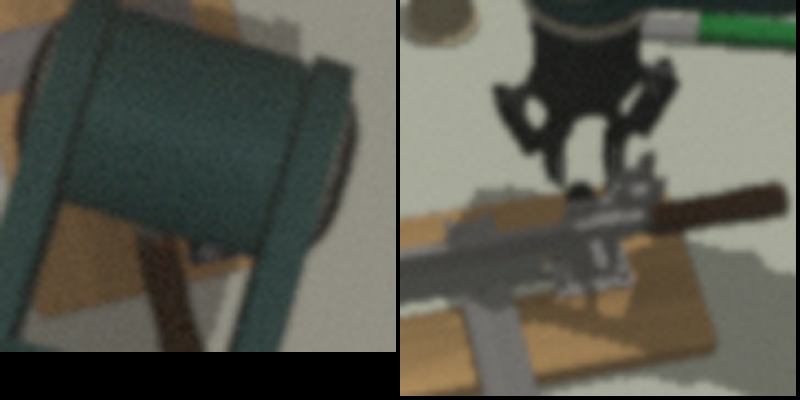

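The side crop shows the black knob top at (580,190), midway between the fingertips at (558,180) and (612,180). I'll descend and grip.

apply_moves:
  commands:
    - [38,[20,0,0.5],[0,0,0]]
    - [38,[37,-0.3,0.5],[0,0,0]]
    - [38,[37,-0.3,0.5],[0,0,0]]
    - [10,[37,-0.3,0.5],[0,0,0]]
    - [10,[37,-0.3,0.5],[0,0,0]]
    - [10,[37,-0.3,0.5],[0,0,0]]
    - [10,[37,-0.3,0.5],[0,0,0]]

```text
t: 3.15
tcp_pos: [541.7, -137.6, 88.9]
ee_rot: [-0.188, 1.561, 0.187]
wrist_force: [1.3, 0.6, -0.7]
gripper_width: 0.239
```

```bash
python3 -c "
from h import *
plan(cw([-85,-96,86]),np.degrees(A))"
```

```text
tcp cutter [-84.1 -31.6  88.9] q6 -0.53 F [ 1.3  0.6 -0.7] g 20.3 t 3.15
shift [  2.9 -64.4  -1.1] turn [0.1 0.1 0. ]
```

apply_moves:
  commands:
    - [36,[0,0,-0.5],[0,0,0]]
    - [36,[4,0,-0.5],[0,0,0]]
    - [36,[9,0,-0.5],[0,0,0]]
    - [36,[9,0,-0.5],[0,0,0]]
    - [10,[9,0,-0.5],[0,0,0]]
    - [10,[9,0,-0.5],[0,0,0]]
    - [10,[9,0,-0.5],[0,0,0]]
    - [10,[9,0,-0.5],[0,0,0]]

```text
t: 4.15
tcp_pos: [541.2, -137.7, 80.0]
ee_rot: [-0.188, 1.561, 0.187]
wrist_force: [0.5, 1.0, -0.3]
gripper_width: 0.239
```

```bash
python3 -c "
from h import *
plan(cw([-85,-96.5,80]),np.degrees(A))"
```

```text
tcp cutter [-84.5 -31.6  80. ] q6 -0.53 F [ 0.5  1.  -0.3] g 20.3 t 4.15
shift [  0.  -64.9  -0.6] turn [0.1 0.1 0. ]
```

The opening is the same at both heights, so the grip spans the knob's full diameter. Now I'll draw the pin.

apply_moves:
  commands:
    - [10,[-0.7,-6,0],[0,0,0]]
    - [10,[-0.7,-16,0],[0,0,0]]
    - [10,[-0.7,-26,0],[0,0,0]]
    - [10,[-0.7,-36,0],[0,0,0]]
    - [10,[-0.7,-46,0],[0,0,0]]
    - [10,[-0.7,-56,0],[0,0,0]]
    - [10,[-0.7,-65,0],[0,0,0]]
    - [10,[-0.7,-65,0],[0,0,0]]

```text
t: 5.15
tcp_pos: [556.6, -201.4, 80.6]
ee_rot: [-0.187, 1.561, 0.186]
wrist_force: [-0.0, 0.4, -0.3]
gripper_width: 0.239
```

```bash
python3 - <<'E'
from h import *
plan(cw([-135,-96.3,110]),np.degrees(A))
t=cap("top"); s=cap("side")
a=cv2.resize(cv2.cvtColor(t[0][180:260,220:310],cv2.COLOR_RGB2BGR),None,fx=4.4,fy=4.4,interpolation=cv2.INTER_CUBIC)
b=cv2.resize(cv2.cvtColor(s[0][140:230,230:320],cv2.COLOR_RGB2BGR),None,fx=4.4,fy=4.4,interpolation=cv2.INTER_CUBIC)
im=np.zeros((400,800,3),np.uint8); im[:a.shape[0],:a.shape[1]]=a; im[:b.shape[0],400:400+b.shape[1]]=b
cv2.imwrite("pics/c3.png",im)
E
```

```text
tcp cutter [-84.5 -97.1  80.6] q6 -0.63 F [-0.   0.4 -0.3] g 20.4 t 5.15
shift [-29.4   0.9 -50.5] turn [0.1 0.1 0. ]
```

View pics/c3.png

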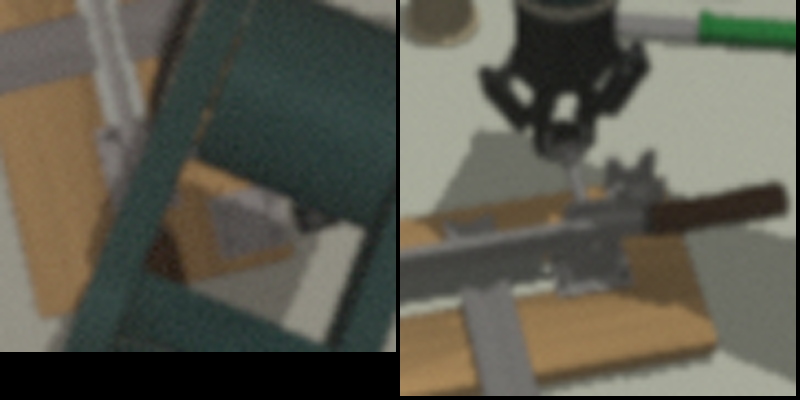

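The side crop shows the pin held level, shank at (578,180) clear of the fork. The next moves are up, across and over the notches.

apply_moves:
  commands:
    - [10,[-15,0.3,0],[0,0,0]]
    - [10,[-30,0.5,0],[0,0,0]]
    - [10,[-30,0.5,-10],[0,0,0]]
    - [10,[-30,0.5,-25],[0,0,0]]
    - [10,[-30,0.5,-40],[0,0,0]]
    - [10,[-30,0.5,-50],[0,0,0]]
    - [10,[-30,0.5,-50],[0,0,0]]

```text
t: 6.12
tcp_pos: [507.1, -212.4, 110.6]
ee_rot: [-0.187, 1.561, 0.186]
wrist_force: [0.6, 0.1, -0.6]
gripper_width: 0.245
```

```bash
python3 - <<'E'
from h import *
plan(cw([-134.5,-96.6,62]),np.degrees(A))
t=cap("top"); s=cap("side")
print(proj(s,[cw([-135,-24.5,85]),cw([-135,-46,70]),cw([-155,-46,70]),cw([-115,-46,70])]).round(1)-[250,140])
b=cv2.resize(cv2.cvtColor(s[0][140:210,250:330],cv2.COLOR_RGB2BGR),None,fx=8,fy=8,interpolation=cv2.INTER_CUBIC)
cv2.imwrite("pics/c4.png",b)
E
```

```text
tcp cutter [-135.2  -96.2  110.6] q6 -0.68 F [ 0.6  0.1 -0.6] g 20.8 t 6.12
shift [48.6 -0.4  0.6] turn [0.1 0.1 0. ]
[[35.8 43.1]
 [34.1 41.3]
 [39.8 40.3]
 [28.4 42.2]]
```

View pics/c4.png

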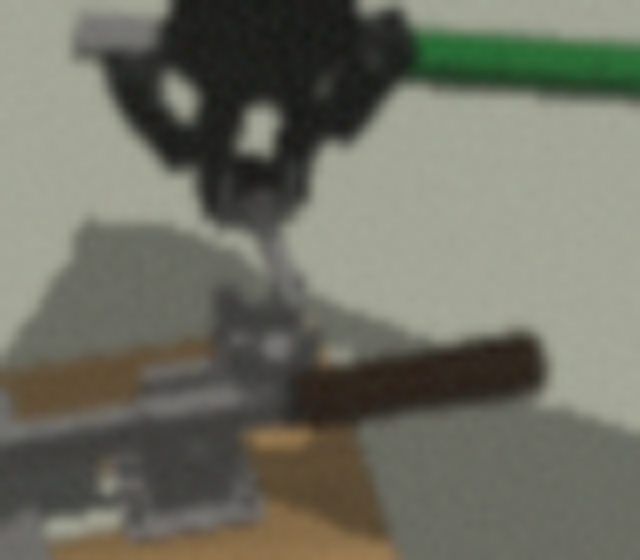

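The side crop shows the shank (275,250 to 290,295) pointing over the saddle's two posts at (225,290) and (300,300). I'll lower in small steps and watch the force.

apply_moves:
  commands:
    - [10,[12,-0.4,0.6],[0,0,0]]
    - [10,[22,-0.4,0.6],[0,0,0]]
    - [10,[28,-0.4,0.6],[0,0,0]]
    - [10,[33,-0.4,0.6],[0,0,0]]
    - [10,[37,-0.4,0.6],[0,0,0]]
    - [10,[37,-0.4,0.6],[0,0,0]]

```text
t: 6.98
tcp_pos: [508.5, -212.4, 73.4]
ee_rot: [-0.187, 1.561, 0.187]
wrist_force: [-0.2, -0.6, 0.2]
gripper_width: 0.241
```

```bash
python3 - <<'E'
from h import *
plan(cw([-134.5,-96.6,62]),np.degrees(A))
E
```

```text
tcp cutter [-133.8  -96.6   73.4] q6 -0.68 F [-0.2 -0.6  0.2] g 20.5 t 6.97
shift [11.4 -0.  -0.7] turn [0.1 0.1 0. ]
```

apply_moves:
  commands:
    - [10,[3,0,-0.7],[0,0,0]]
    - [10,[6,0,-0.7],[0,0,0]]
    - [10,[9,0,-0.7],[0,0,0]]
    - [10,[10.5,0,-0.7],[0,0,0]]
    - [10,[10.5,0,-0.7],[0,0,0]]

```text
t: 7.6
tcp_pos: [507.8, -212.6, 62.8]
ee_rot: [-0.187, 1.561, 0.187]
wrist_force: [-0.4, -0.0, -0.1]
gripper_width: 0.245
```

```bash
python3 - <<'E'
from h import *
plan(cw([-134.5,-96.6,62]),np.degrees(A))
E
```

```text
tcp cutter [-134.5  -96.6   62.8] q6 -0.68 F [-0.4 -0.  -0.1] g 20.8 t 7.6
shift [ 0.8 -0.   0. ] turn [0.1 0.1 0. ]
```

apply_moves:
  commands:
    - [16,[0.5,0,0],[0,0,0]]
    - [30,[0.5,0,0],[0,0,0]]
    - [40,[0.5,0,0],[0,0,0]]
    - [40,[0.5,0,0],[0,0,0]]
    - [40,[-15,0,0],[0,0,0]]
    - [40,[-50,0,0],[0,0,0]]
    - [40,[-100,0,0],[0,0,0]]
    - [40,[-100,0,0],[0,0,0]]

```text
t: 8.6
tcp_pos: [509.1, -213.3, 168.3]
ee_rot: [-0.19, 1.555, 0.184]
wrist_force: [0.5, 0.1, 0.6]
gripper_width: 0.399
```

```bash
python3 - <<'E'
from h import *
plan(cw([-200,0,150]),np.degrees(A)+90)
s=cap("side"); t=cap("top")
print("pred knob",proj(s,cw([-135,-96,59])).round(1)-[250,140],"tip",proj(s,cw([-135,-24.5,59])).round(1)-[250,140])
b=cv2.resize(cv2.cvtColor(s[0][140:210,250:330],cv2.COLOR_RGB2BGR),None,fx=8,fy=8,interpolation=cv2.INTER_CUBIC)
cv2.imwrite("pics/c5.png",b)
E
```

```text
tcp cutter [-133.4  -97.5  168.3] q6 -0.68 F [0.5 0.1 0.6] g 33.9 t 8.6
shift [ 17.3  97.7 -66.5] turn [-89.9   0.1   0.5]
pred knob [[30.5 32.8]] tip [[35.5 48.1]]
```

View pics/c5.png

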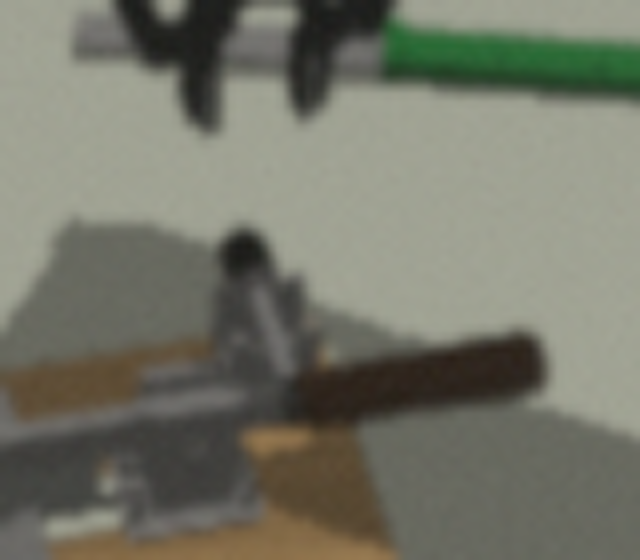

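The side crop shows the knob at (244,250), within 1.5 px of the prediction of (244,262) at 8x, with the shank lying through both notches. Next is the handle.

apply_moves:
  commands:
    - [60,[17,98,-66.5],[-90,0,0]]
    - [60,[17,98,-66.5],[-90,0,0]]
    - [60,[17,98,-66.5],[-90,0,0]]
    - [60,[17,98,-66.5],[-90,0,0]]
    - [60,[17,98,-66.5],[-90,0,0]]
    - [60,[17,98,-66.5],[-90,0,0]]
    - [60,[17,98,-66.5],[-90,0,0]]
    - [60,[17,98,-66.5],[-90,0,0]]

```text
t: 9.7
tcp_pos: [419.7, -132.9, 145.6]
ee_rot: [-1.337, 1.121, 1.335]
wrist_force: [-0.4, -0.0, 0.4]
gripper_width: 0.6
```

```bash
python3 - <<'E'
from h import *
plan(cw([-203,0,80]),np.degrees(A)+90)
E
```

```text
tcp cutter [-201.5    1.5  145.6] q6 -2.11 F [-0.4 -0.   0.4] g 51.0 t 9.7
shift [65.6  1.4 -1.6] turn [-3.6 -0.   0.1]
```

apply_moves:
  commands:
    - [60,[30,1.5,-1.5],[-3.6,0,0]]
    - [60,[55,1.5,-1.5],[-3.6,0,0]]
    - [60,[65,1.5,-1.5],[-3.6,0,0]]
    - [60,[65,1.5,-1.5],[-3.6,0,0]]
    - [15,[65,1.5,-1.5],[-3.6,0,0]]
    - [15,[65,1.5,-1.5],[-3.6,0,0]]
    - [15,[65,1.5,-1.5],[-3.6,0,0]]
    - [15,[65,1.5,-1.5],[-3.6,0,0]]
  newtons: 30

```text
t: 10.7
tcp_pos: [419.3, -135.9, 81.9]
ee_rot: [-1.385, 1.089, 1.377]
wrist_force: [1.1, -11.1, 1.4]
gripper_width: 0.305
```

```bash
python3 - <<'E'
from h import *
R0=plan(cw([-203,0,80]),np.degrees(A)+90)
p=wc(env.sense()["tcp_pos"]); h=np.array([125,0,78]); r=np.hypot(*(p-h)[[0,2]]); a0=np.arctan2((p-h)[2],-(p-h)[0])
print(r,a0)
for d in np.arange(.06,1.0,.06).tolist()+[.95,.97]:
    q=h+[-r*np.cos(a0+d),0,r*np.sin(a0+d)]; q[1]=p[1]
    print(round(d,2),R0.inv().apply(C@(q-p)).round(1))
E
```

```text
tcp cutter [-202.7   -1.3   81.9] q6 -2.18 F [  1.1 -11.1   1.4] g 25.9 t 10.7
shift [1.9 0.3 1.3] turn [-0.  -0.2  0.2]
327.6894249675007 0.012031917990497992
0.06 [-19.6  -0.9  -0.1]
0.12 [-39.2  -2.9  -0.2]
0.18 [-58.6  -6.2  -0.2]
0.24 [-77.7 -10.5  -0.3]
0.3 [-96.6 -16.1  -0.4]
0.36 [-115.1  -22.7   -0.5]
0.42 [-133.2  -30.4   -0.5]
0.48 [-150.8  -39.3   -0.6]
0.54 [-167.8  -49.1   -0.7]
0.6 [-184.2  -59.9   -0.7]
0.66 [-199.9  -71.8   -0.8]
0.72 [-214.9  -84.5   -0.8]
0.78 [-229.   -98.1   -0.9]
0.84 [-242.4 -112.5   -0.9]
0.9 [-254.8 -127.8   -1. ]
0.96 [-266.4 -143.7   -1. ]
0.95 [-264.5 -141.    -1. ]
0.97 [-268.2 -146.4   -1. ]
```

apply_moves:
  commands:
    - [15,[-10,-0.3,0],[0,0,0]]
    - [15,[-20,-0.9,0],[0,0,0]]
    - [15,[-39,-2.9,-0.2],[0,0,0]]
    - [15,[-58.6,-6.2,-0.2],[0,0,0]]
    - [15,[-77.7,-10.5,-0.3],[0,0,0]]
    - [15,[-96.6,-16,-0.4],[0,0,0]]
    - [15,[-115,-22.7,-0.5],[0,0,0]]
    - [15,[-115,-22.7,-0.5],[0,0,0]]

```text
t: 11.7
tcp_pos: [441.8, -130.6, 198.9]
ee_rot: [-1.387, 1.088, 1.376]
wrist_force: [-0.5, -2.4, 0.5]
gripper_width: 0.302
```

```bash
cat > l.py <<'E'
from h import *
s=env.sense(); R0=R.from_rotvec(s["ee_rot"])
p=wc(s["tcp_pos"]); h=np.array([125,0,78]); r=np.hypot(*(p-h)[[0,2]]); a0=np.arctan2((p-h)[2],-(p-h)[0])
print("p",p.round(1),"r",r.round(1),"a",a0.round(3),"F",s["wrist_force"].round(1),"g",s["gripper_width"])
for a in (.42,.48,.54,.6,.66,.72,.78,.84,.9,.96,.99):
    if a>a0:
        q=h+[-r*np.cos(a),0,r*np.sin(a)]; q[1]=p[1]; print(a,R0.inv().apply(C@(q-p)).round(1))
E
python3 l.py
```

```text
p [-179.6   -1.4  198.9] r 327.7 a 0.378 F [-0.5 -2.4  0.5] g 0.30180057149147904
0.42 [-12.7  -5.4  -0.1]
0.48 [-30.4 -14.   -0.1]
0.54 [-47.5 -23.7  -0.2]
0.6 [-64.  -34.4  -0.3]
0.66 [-79.8 -46.   -0.4]
0.72 [-94.9 -58.6  -0.5]
0.78 [-109.3  -72.1   -0.5]
0.84 [-122.8  -86.4   -0.6]
0.9 [-135.4 -101.4   -0.7]
0.96 [-147.1 -117.2   -0.7]
0.99 [-152.6 -125.4   -0.7]
```

apply_moves:
  commands:
    - [15,[-12.7,-5.4,0],[0,0,0]]
    - [15,[-30.4,-14,0],[0,0,0]]
    - [15,[-47.5,-23.7,-0.2],[0,0,0]]
    - [15,[-64,-34.4,-0.3],[0,0,0]]
    - [15,[-79.8,-46,-0.4],[0,0,0]]
    - [15,[-94.9,-58.6,-0.5],[0,0,0]]
    - [15,[-109.3,-72,-0.5],[0,0,0]]
    - [15,[-109.3,-72,-0.5],[0,0,0]]

```text
t: 12.7
tcp_pos: [512.2, -113.6, 308.6]
ee_rot: [-1.387, 1.087, 1.376]
wrist_force: [4.0, -1.6, -1.6]
gripper_width: 0.298
```

```bash
python3 l.py
```

```text
p [-107.1   -1.3  308.6] r 327.2 a 0.782 F [ 4.  -1.6 -1.6] g 0.29829683316801875
0.84 [-13.  -13.8  -0.1]
0.9 [-25.6 -28.8  -0.1]
0.96 [-37.2 -44.6  -0.2]
0.99 [-42.7 -52.8  -0.2]
```

apply_moves:
  commands:
    - [15,[-13,-13.8,0],[0,0,0]]
    - [15,[-20,-22,0],[0,0,0]]
    - [15,[-25.6,-28.8,0],[0,0,0]]
    - [15,[-31,-36,0],[0,0,0]]
    - [15,[-35,-42,0],[0,0,0]]
    - [15,[-35,-42,0],[0,0,0]]

```text
t: 13.45
tcp_pos: [553.5, -103.6, 344.3]
ee_rot: [-1.388, 1.086, 1.375]
wrist_force: [4.7, -4.3, -3.1]
gripper_width: 0.301
```

```bash
python3 l.py
```

```text
p [-64.6  -1.3 344.3] r 326.9 a 0.952 F [ 4.7 -4.3 -3.1] g 0.30078167558769486
0.96 [-1.5 -2.1 -0. ]
0.99 [ -7.  -10.3  -0. ]
```

apply_moves:
  commands:
    - [15,[-2,-3,0],[0,0,0]]
    - [15,[-4,-5.5,0],[0,0,0]]
    - [15,[-5.5,-8,0],[0,0,0]]
    - [15,[-5.5,-8,0],[0,0,0]]

```text
t: 13.95
tcp_pos: [561.3, -101.7, 349.8]
ee_rot: [-1.388, 1.086, 1.375]
wrist_force: [-0.7, -5.8, -5.6]
gripper_width: 0.305
```

```bash
python3 l.py
```

```text
p [-56.5  -1.3 349.8] r 326.9 a 0.982 F [-0.7 -5.8 -5.6] g 0.3047080885909119
0.99 [-1.4 -2.2 -0. ]
```

apply_moves:
  commands:
    - [15,[-2,-3,0],[0,0,0]]
    - [15,[-4,-6,0],[0,0,0]]
    - [15,[-4,-6,0],[0,0,0]]

```text
t: 14.32
tcp_pos: [565.4, -100.7, 350.9]
ee_rot: [-1.382, 1.093, 1.382]
wrist_force: [-19.4, -8.5, -23.2]
gripper_width: 0.293
```

```bash
python3 l.py; python3 - <<'E'
from h import *
s=cap("side")
for a in (.85,.9,.95,1.0): print(a,proj(s,[cw([125-r*np.cos(a),0,78+r*np.sin(a)]) for r in(358,252)]).round(1).tolist())
b=cv2.resize(cv2.cvtColor(s[0][60:230,180:340],cv2.COLOR_RGB2BGR),None,fx=3.5,fy=3.5,interpolation=cv2.INTER_CUBIC)
cv2.imwrite("pics/c6.png",b)
E
```

```text
p [-52.3  -1.3 350.9] r 325.5 a 0.995 F [-19.4  -8.5 -23.2] g 0.29268226978473344
0.85 [[283.8, 130.6], [259.7, 154.3]]
0.9 [[279.2, 128.2], [256.4, 152.9]]
0.95 [[274.3, 126.1], [253.0, 151.6]]
1.0 [[269.1, 124.1], [249.4, 150.4]]
```

View pics/c6.png

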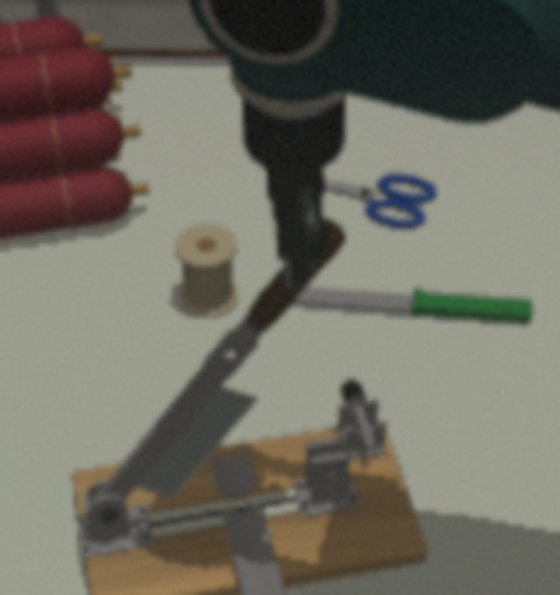

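Force rose to 30 N and the handle tip at (340,232) in the crop (full image 277,126) matches 0.95 rad, so the lever is at its stop. I'll relax, open and withdraw upwards.

apply_moves:
  commands:
    - [15,[0,0,0],[0,0,0]]
    - [30,[0,0,0],[0,0,0]]
    - [50,[0,0,0],[0,0,0]]
    - [65,[0,0,0],[0,0,0]]
    - [65,[0,0,0],[0,0,0]]
    - [65,[-25,0,0],[0,0,0]]
    - [65,[-65,0,0],[0,0,0]]
    - [65,[-100,0,0],[0,0,0]]

```text
t: 15.38
tcp_pos: [565.6, -100.2, 452.6]
ee_rot: [-1.383, 1.092, 1.381]
wrist_force: [0.2, -0.2, -0.2]
gripper_width: 0.656
```

```bash
python3 - <<'E'
from h import *
g=np.array([463.6,328.9,150]); u=np.array([np.cos(np.radians(-41.8)),np.sin(np.radians(-41.8)),0])
print(g-32*u); plan(g-32*u,48.2)
s=cap("side");t=cap("top"); save(s,"c7.png",180,60,160,170,3)
E
```

```text
[439.74476801 350.22903905 150.        ]
tcp cutter [-52.1  -0.8 452.6] q6 -2.03 F [ 0.2 -0.2 -0.2] g 55.8 t 15.38
shift [301.3  16.2 468.3] turn [55.3 -0.2 -0. ]
```

View pics/c7.png

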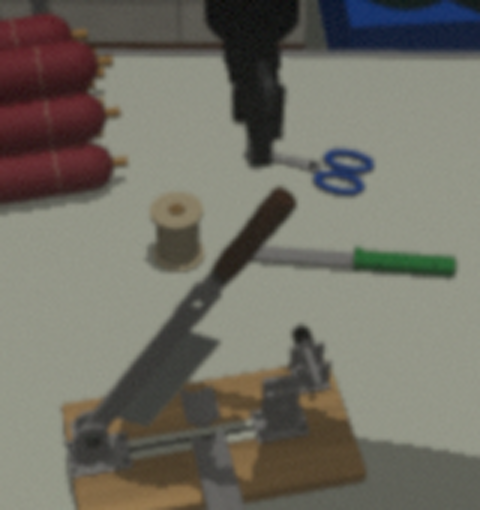

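The lever stays up with its tip at (285,193) in the crop (full image 275,124). Now the sausage.

apply_moves:
  commands:
    - [68,[0,16,468],[55.3,0,0]]
    - [68,[180,16,468],[55.3,0,0]]
    - [68,[180,16,468],[55.3,0,0]]
    - [68,[180,16,468],[55.3,0,0]]
    - [68,[180,16,468],[55.3,0,0]]
    - [68,[180,16,468],[55.3,0,0]]
    - [68,[180,16,468],[55.3,0,0]]
    - [68,[180,16,468],[55.3,0,0]]
  newtons: 60

```text
t: 16.48
tcp_pos: [445.9, 331.3, 281.3]
ee_rot: [-0.662, 1.467, 0.654]
wrist_force: [-0.0, -0.7, 0.0]
gripper_width: 0.686
```

```bash
python3 - <<'E'
from h import *
plan([439.7,350.2,110],48.2)
E
```

```text
tcp cutter [-67.3 446.7 281.3] q6 -0.25 F [-0.  -0.7  0. ] g 58.3 t 16.48
shift [171.2  18.1  10.1] turn [ 0.1 -0.   0.3]
```

apply_moves:
  commands:
    - [68,[60,18,10],[0,0,0]]
    - [68,[120,18,10],[0,0,0]]
    - [68,[160,18,10],[0,0,0]]
    - [68,[185,18,10],[0,0,0]]
    - [68,[205,18,10],[0,0,0]]
    - [68,[220,18,10],[0,0,0]]
    - [68,[233,18,10],[0,0,0]]
    - [68,[233,18,10],[0,0,0]]

```text
t: 17.48
tcp_pos: [439.8, 349.7, 47.5]
ee_rot: [-0.662, 1.468, 0.653]
wrist_force: [-0.5, 0.1, 0.2]
gripper_width: 0.68
```

```bash
python3 - <<'E'
from h import *
plan([439.7,350.2,47],48.2)
s=cap("side"); save(s,"c8.png",235,240,120,120,5)
E
```

```text
tcp cutter [-69.  466.   47.5] q6 -0.21 F [-0.5  0.1  0.2] g 57.8 t 17.48
shift [0.5 0.4 0.4] turn [ 0.  -0.1  0.3]
```

View pics/c8.png

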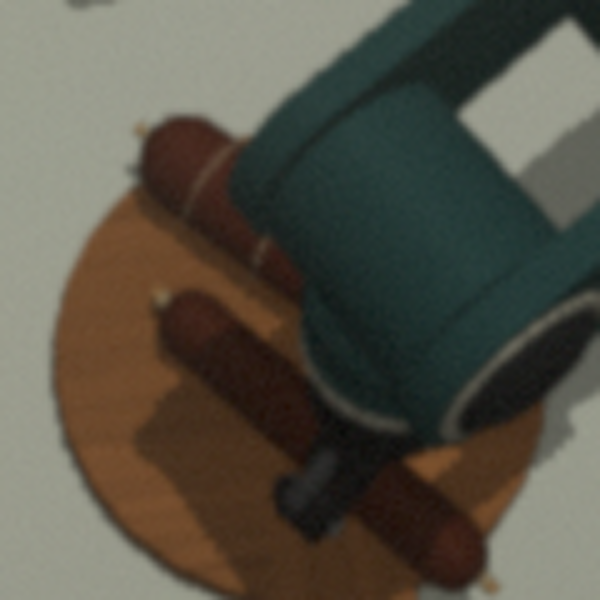

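The side crop shows the jaws straddling the sausage at (340,480), with the salami clear and no contact force. I'll close and lift.

apply_moves:
  commands:
    - [35,[0,0,0],[0,0,0]]
    - [35,[0,0,0],[0,0,0]]
    - [35,[0,0,0],[0,0,0]]
    - [35,[0,0,0],[0,0,0]]
    - [35,[0,0,0],[0,0,0]]
    - [35,[-10,0,0],[0,0,0]]
    - [35,[-30,0,0],[0,0,0]]
    - [35,[-60,0,0],[0,0,0]]

```text
t: 18.52
tcp_pos: [439.6, 349.9, 109.5]
ee_rot: [-0.662, 1.468, 0.653]
wrist_force: [0.5, 0.3, -3.1]
gripper_width: 0.442
```

```bash
python3 - <<'E'
from h import *
plan(cw([0,97,210]),np.degrees(A))
s=cap("side"); save(s,"c9.png",225,220,130,140,4)
E
```

```text
tcp cutter [-69.1 466.3 109.5] q6 -0.21 F [ 0.5  0.3 -3.1] g 37.6 t 18.52
shift [ -98.5 -343.5 -153.6] turn [34.7  0.   0.3]
```

View pics/c9.png

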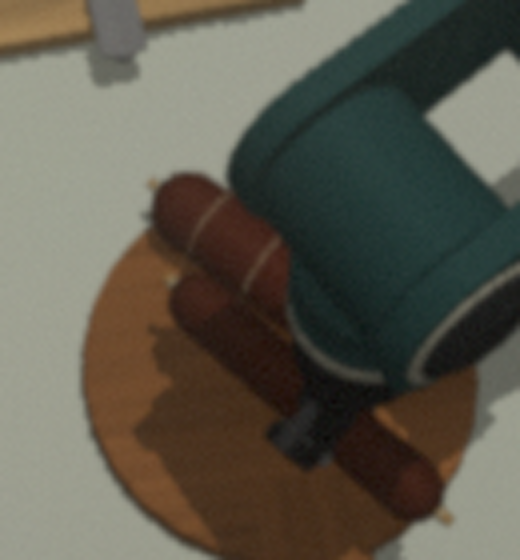

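The sausage is held level at (310,390), the 3.1 N matches its weight, and the salami is undisturbed. I'll go to a point in front of the feed trough and work out the blade's clearance from the side view.

```bash
python3 - <<'E'
from h import *
t=cap("top");s=cap("side")
print("jar",wc(ray(t,[157,132],95)[0]).round())
_,K,V=s; o=wc(-V[:3,:3].T@V[:3,3])
for uv in((252.7,173.3),(226.7,200)):
    d=C.T@(V[:3,:3].T@np.linalg.inv(K)@np.array([*uv,1])); print("blade corner cutter",(o-d*o[1]/d[1]).round())
plan(cw([0,260,130]),np.degrees(A))
E
```

```text
jar [203. 193.  95.]
blade corner cutter [-19.   0. 189.]
blade corner cutter [70. -0. 80.]
tcp cutter [-68.  466.8 110.7] q6 -0.21 F [ 0.1 -0.4 -2. ] g 37.7 t 18.68
shift [ -18.2 -208.8  -61.8] turn [34.7  0.3  0.3]
```

apply_moves:
  commands:
    - [35,[-40,0,0],[0,0,0]]
    - [35,[-60,-10,-10],[5,0,0]]
    - [35,[-60,-60,-45],[12,0,0]]
    - [35,[-60,-110,-85],[20,0,0]]
    - [35,[-60,-150,-120],[28,0,0]]
    - [35,[-60,-160,-130],[34.7,0,0]]
    - [35,[-60,-160,-130],[34.7,0,0]]

```text
t: 19.55
tcp_pos: [472.8, 146.3, 170.7]
ee_rot: [-0.186, 1.557, 0.182]
wrist_force: [-0.1, 0.4, -3.6]
gripper_width: 0.446
```

```bash
python3 - <<'E'
from h import *
plan(cw([0,260,95]),np.degrees(A))
E
```

```text
tcp cutter [-84.5 260.6 170.7] q6 0.02 F [-0.1  0.4 -3.6] g 37.9 t 19.55
shift [76.1 -0.2 84.1] turn [-0.1  0.3  0.2]
```

apply_moves:
  commands:
    - [35,[20,0,40],[0,0,0]]
    - [35,[50,0,70],[0,0,0]]
    - [35,[76,0,84],[0,0.3,0]]
    - [35,[76,0,84],[0,0.3,0]]

```text
t: 20.05
tcp_pos: [557.1, 166.8, 95.4]
ee_rot: [-0.191, 1.559, 0.184]
wrist_force: [5.0, -4.6, 3.1]
gripper_width: 0.444
```

```bash
python3 - <<'E'
from h import *
plan(cw([0,97,95]),np.degrees(A))
t=cap("top"); s=cap("side")
for c,n,z in((t,"top",89),(s,"side",89)):
    hsv=cv2.cvtColor(c[0],cv2.COLOR_RGB2HSV)
    m=cv2.inRange(hsv,(0,60,15),(10,255,95))|cv2.inRange(hsv,(170,60,15),(180,255,95))
    pr=proj(c,[cw([0,118,89]),cw([0,338,89])]); x0,y0=(pr.min(0)-15).astype(int); x1,y1=(pr.max(0)+15).astype(int)
    k=np.zeros_like(m);k[y0:y1,x0:x1]=m[y0:y1,x0:x1]; 
    for q in cv2.findContours(k,cv2.RETR_EXTERNAL,cv2.CHAIN_APPROX_NONE)[0]:
        if cv2.contourArea(q)>60:
            P=np.array([wc(p) for p in ray(c,q[:,0],z)]); print(n,len(q),cv2.minAreaRect(P[:,:2].astype(np.float32)))
a=cv2.resize(cv2.cvtColor(t[0][120:250,110:290],cv2.COLOR_RGB2BGR),None,fx=2.2,fy=2.2); b=cv2.resize(cv2.cvtColor(s[0][120:300,180:350],cv2.COLOR_RGB2BGR),None,fx=2.3,fy=2.3)
im=np.zeros((420,800,3),np.uint8); im[:a.shape[0],:a.shape[1]]=a; im[:b.shape[0],400:400+b.shape[1]]=b; cv2.imwrite("pics/c10.png",im)
E
```

```text
tcp cutter [  2.2 260.7  95.4] q6 0.01 F [ 5.  -4.6  3.1] g 37.7 t 20.05
shift [   1.1 -163.7   -2.6] turn [0.1 0.2 0.3]
top 122 ((1.7636804580688477, 181.67965698242188), (34.55097198486328, 115.61600494384766), 0.29783162474632263)
side 128 ((-12.584922790527344, 292.86102294921875), (114.36607360839844, 74.80274963378906), 75.72508239746094)
```

View pics/c10.png

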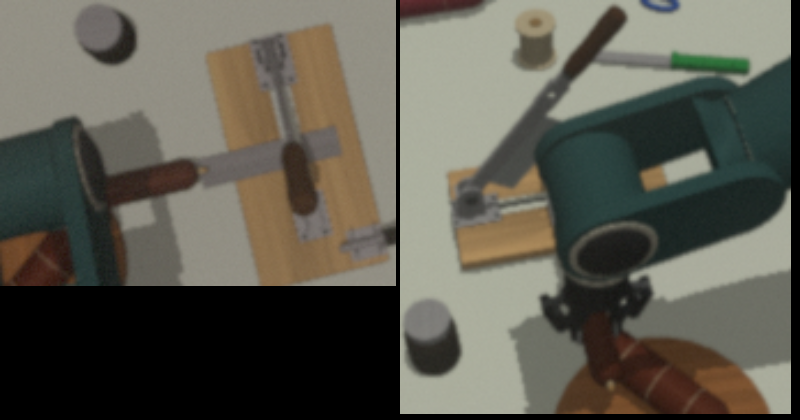

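The 6 N upward change means the sausage's rear is touching the end of the salami below it, so I'll lift straight off now.

apply_moves:
  commands:
    - [35,[-15,0,0],[0,0,0]]
    - [35,[-40,0,0],[0,0,0]]
    - [35,[-40,0,0],[0,0,0]]

```text
t: 20.52
tcp_pos: [556.5, 167.7, 137.5]
ee_rot: [-0.192, 1.557, 0.186]
wrist_force: [1.0, -0.6, -3.2]
gripper_width: 0.445
```

```bash
python3 - <<'E'
from h import *
plan(cw([0,97,100]),np.degrees(A))
t=cap("top"); s=cap("side")
import cv2
T0=cv2.cvtColor(cv2.imread("pics/top0.png"),cv2.COLOR_BGR2RGB); S0=cv2.cvtColor(cv2.imread("pics/side0.png"),cv2.COLOR_BGR2RGB)
a=cv2.resize(cv2.cvtColor(t[0][190:290,60:190],cv2.COLOR_RGB2BGR),None,fx=3,fy=3); b=cv2.resize(cv2.cvtColor(s[0][220:360,230:360],cv2.COLOR_RGB2BGR),None,fx=3,fy=3)
im=np.zeros((420,800,3),np.uint8); im[:a.shape[0],:a.shape[1]]=a; im[:b.shape[0],400:400+b.shape[1]]=b; cv2.imwrite("pics/c11.png",im)
for n,img in(("S0",S0),("S",s[0])):
    hs=cv2.cvtColor(img,cv2.COLOR_RGB2HSV)
    m=cv2.inRange(hs,(0,60,15),(10,255,90))|cv2.inRange(hs,(170,60,15),(180,255,90)); m[:255]=0;m[:,:255]=0;m[:,350:]=0; m[360:]=0
    for q in cv2.findContours(m,cv2.RETR_EXTERNAL,cv2.CHAIN_APPROX_NONE)[0]:
        if cv2.contourArea(q)>150: print(n,cv2.contourArea(q),cv2.minAreaRect(q))
E
```

```text
tcp cutter [  1.9 261.7 137.5] q6 0.01 F [ 1.  -0.6 -3.2] g 37.9 t 20.52
shift [  38.1 -164.6   -2.9] turn [0.3 0.3 0.2]
S0 940.0 ((298.8995361328125, 327.7532653808594), (80.23915100097656, 14.533949851989746), 41.28470993041992)
S0 1016.0 ((292.4295349121094, 287.3914489746094), (67.85639190673828, 20.231969833374023), 35.21759033203125)
S 294.5 ((313.65380859375, 301.26922607421875), (18.582456588745117, 19.691856384277344), 33.6900634765625)
S 884.0 ((280.7541198730469, 276.95648193359375), (61.45852279663086, 21.77969741821289), 39.09385681152344)
```

The picture limit is reached, so I'll check by numbers from here. The route is in at height until the rear end is past the salami, then down, then slide under the blade.

apply_moves:
  commands:
    - [35,[0,-40,-2],[0.2,0.3,0.2]]
    - [35,[0,-80,-2.5],[0.2,0.3,0.2]]
    - [35,[0,-107,-2.8],[0.2,0.3,0.2]]
    - [35,[0,-107,-2.8],[0.2,0.3,0.2]]
    - [35,[25,-107,-2.8],[0.2,0.3,0.2]]
    - [35,[44,-107,-2.8],[0.2,0.3,0.2]]
    - [35,[44,-107,-2.8],[0.2,0.3,0.2]]

```text
t: 21.5
tcp_pos: [577.4, 62.9, 89.3]
ee_rot: [-0.187, 1.57, 0.186]
wrist_force: [-0.4, -0.4, -2.2]
gripper_width: 0.446
```

```bash
cat > m.py <<'E'
from h import *
import sys
ylo,yhi,z=map(float,sys.argv[1:4])
plan(cw([0,97,68.5]),np.degrees(A))
for n in("top","side"):
    c=cap(n); hsv=cv2.cvtColor(c[0],cv2.COLOR_RGB2HSV)
    m=cv2.inRange(hsv,(0,60,15),(10,255,95))|cv2.inRange(hsv,(170,60,15),(180,255,95))
    poly=np.array([cw([-35,ylo,z]),cw([35,ylo,z]),cw([35,yhi,z]),cw([-35,yhi,z])]); k=np.zeros_like(m); cv2.fillPoly(k,[proj(c,poly).round().astype(np.int32)],255); k&=m
    for q in cv2.findContours(k,cv2.RETR_EXTERNAL,cv2.CHAIN_APPROX_NONE)[0]:
        if cv2.contourArea(q)>40:
            P=np.array([wc(p) for p in ray(c,q[:,0],z)]); r=cv2.minAreaRect(P[:,:2].astype(np.float32)); print(n,cv2.contourArea(q),np.round(r[0],1),np.round(r[1],1),round(r[2],1),"y",P[:,1].min().round(),P[:,1].max().round())
E
python3 m.py -10 270 88
```

```text
tcp cutter [ -2.3 155.   89.3] q6 -0.17 F [-0.4 -0.4 -2.2] g 37.9 t 21.5
shift [ 20.7 -58.    2.4] turn [ 0.1 -0.4 -0. ]
top 274.0 [-4.5 63.4] [33.9 93.2] 0.3 y 17.0 110.0
side 244.0 [ -3.2 173.5] [99.5 38.1] 87.0 y 124.0 223.0
```

apply_moves:
  commands:
    - [35,[-20,10,3.5],[0,-0.4,0]]
    - [35,[-40,10,3.5],[0,-0.4,0]]
    - [35,[-40,10,3.5],[0,-0.4,0]]
    - [35,[-40,10,3.5],[0,-0.4,0]]

```text
t: 22.1
tcp_pos: [579.7, 73.4, 131.7]
ee_rot: [-0.186, 1.559, 0.186]
wrist_force: [-0.1, 0.4, -3.2]
gripper_width: 0.443
```

```bash
python3 m.py 0 290 123; python3 - <<'E'
from h import *
# side-image silhouette of the rear end (sphere r20) for several pitches, for comparison with the measured far extent
s=cap("side"); p=wc(env.sense()["tcp_pos"]); o=wc(-s[2][:3,:3].T@s[2][:3,3]); t=cap("top"); ot=wc(-t[2][:3,:3].T@t[2][:3,3])
z0=p[2]-5.5
def ext(o,c,sg):  # extent on plane z=123 in y of sphere c
    d=c-o; L=np.hypot(d[1],d[2]); a=np.arctan2(-d[2],d[1]); b=np.arcsin(20/L); v=[a-b,a+b]
    return [round(o[1]+(o[2]-123)/np.tan(x)) for x in v]
for th in (0,.08,.16,.24):
    rear=np.array([p[0],p[1]+58*np.cos(th),z0+58*np.sin(th)]); fr=np.array([p[0],p[1]-122*np.cos(th),z0-122*np.sin(th)])
    print(th,"rear side",max(ext(o,rear,1)),"front top",min(ext(ot,fr,1)))
E
```

```text
tcp cutter [  2.3 164.6 131.7] q6 -0.15 F [-0.1  0.4 -3.2] g 37.7 t 22.1
shift [ 63.2 -67.6  -2.6] turn [0.  0.2 0. ]
top 90.0 [-27.5 253.9] [18.7 47.1] 0.3 y 230.0 277.0
top 302.0 [ 1.1 77.2] [94.5 37. ] 89.3 y 30.0 125.0
side 252.0 [ -1.8 179.5] [ 39.3 100.7] 0.4 y 129.0 230.0
0 rear side 244 front top 23
0.08 rear side 241 front top 23
0.16 rear side 238 front top 24
0.24 rear side 235 front top 25
```

```bash
python3 - <<'E'
from h import *
t=cap("top"); s=cap("side"); p=wc(env.sense()["tcp_pos"]); z=126
for c,ys,n in((t,range(10,60,4),"top"),(s,range(200,262,4),"side")):
    for y in ys:
        u,v=proj(c,cw([p[0],y,z]))[0].round().astype(int); print(n,y,(u,v),c[0][v,u].tolist(),end=" | ")
    print()
# widths of the sausage across x as seen from the top, by y (scale grows with height)
hsv=cv2.cvtColor(t[0],cv2.COLOR_RGB2HSV)
m=cv2.inRange(hsv,(0,60,15),(12,255,110))|cv2.inRange(hsv,(168,60,15),(180,255,110))
for y in range(36,124,8):
    xs=np.arange(-40,41,.25); uv=proj(t,[cw([p[0]+x,y,z]) for x in xs]); val=cv2.remap(m,uv[:,0].astype(np.float32),uv[:,1].astype(np.float32),cv2.INTER_LINEAR).ravel()>127
    print(y,"w",val.sum()*.25,"mid",(xs[val].mean()+p[0]).round(1) if val.any() else None)
E
```

```text
top 10 (np.int64(239), np.int64(186)) [69, 61, 55] | top 14 (np.int64(237), np.int64(186)) [89, 77, 72] | top 18 (np.int64(236), np.int64(187)) [116, 94, 69] | top 22 (np.int64(234), np.int64(187)) [111, 93, 74] | top 26 (np.int64(233), np.int64(187)) [92, 78, 57] | top 30 (np.int64(231), np.int64(188)) [61, 40, 26] | top 34 (np.int64(230), np.int64(188)) [62, 36, 25] | top 38 (np.int64(228), np.int64(188)) [70, 45, 33] | top 42 (np.int64(227), np.int64(189)) [77, 51, 37] | top 46 (np.int64(225), np.int64(189)) [70, 40, 30] | top 50 (np.int64(224), np.int64(189)) [72, 42, 33] | top 54 (np.int64(222), np.int64(190)) [71, 43, 33] | top 58 (np.int64(221), np.int64(190)) [70, 43, 31] | 
side 200 (np.int64(260), np.int64(239)) [48, 32, 25] | side 204 (np.int64(260), np.int64(241)) [48, 31, 23] | side 208 (np.int64(260), np.int64(242)) [47, 29, 24] | side 212 (np.int64(261), np.int64(243)) [59, 36, 27] | side 216 (np.int64(261), np.int64(244)) [64, 39, 29] | side 220 (np.int64(261), np.int64(245)) [66, 39, 29] | side 224 (np.int64(261), np.int64(246)) [61, 38, 27] | side 228 (np.int64(262), np.int64(248)) [63, 46, 36] | side 232 (np.int64(262), np.int64(249)) [84, 72, 55] | side 236 (np.int64(262), np.int64(250)) [103, 90, 70] | side 240 (np.int64(263), np.int64(251)) [127, 104, 76] | side 244 (np.int64(263), np.int64(252)) [126, 113, 90] | side 248 (np.int64(263), np.int64(253)) [144, 141, 123] | side 252 (np.int64(264), np.int64(255)) [168, 171, 155] | side 256 (np.int64(264), np.int64(256)) [168, 171, 155] | side 260 (np.int64(264), np.int64(257)) [169, 172, 157] | 
36 w 31.0 mid -0.4
44 w 38.5 mid 0.6
52 w 37.75 mid -0.6
60 w 35.75 mid 0.4
68 w 35.75 mid -0.3
76 w 38.5 mid 0.3
84 w 36.75 mid -0.6
92 w 30.0 mid -4.4
100 w 32.25 mid 0.3
108 w 25.0 mid -0.9
116 w 31.25 mid -0.8
```

The ends look foreshortened: front at y≈28 and rear at y≈230, about 202 mm in all against 217. The sausage has probably drooped front-down in the pads. Both a level and a drooped sausage clear the blade edge (141 mm or more) and the rims (50 mm) at this height, so I'll slide in here and let the trough level it as I lower gently.

apply_moves:
  commands:
    - [35,[0,-15,0],[0,0,0]]
    - [35,[0,-32,0],[0,0,0]]
    - [35,[0,-50,0],[0,0,0]]
    - [35,[0,-67,0],[0,0,0]]
    - [35,[0,-67,0],[0,0,0]]

```text
t: 23.02
tcp_pos: [595.6, 6.6, 131.1]
ee_rot: [-0.185, 1.561, 0.185]
wrist_force: [-0.1, 0.8, -2.6]
gripper_width: 0.445
```

```bash
python3 m.py -70 220 120
```

```text
tcp cutter [  2.1  96.  131.1] q6 -0.27 F [-0.1  0.8 -2.6] g 37.8 t 23.02
shift [62.6  1.  -2.3] turn [-0.1  0.1  0. ]
top 60.5 [ 1.5 22.8] [26.6 34.8] 76.2 y 7.0 38.0
top 83.5 [  0.1 -22.1] [34.7 32.1] 76.2 y -39.0 -6.0
side 233.5 [-1.000e-01  1.106e+02] [109.3  38.2] 85.6 y 56.0 165.0
```

apply_moves:
  commands:
    - [35,[8,0,-0.5],[0,0,0]]
    - [35,[16,0,-0.5],[0,0,0]]
    - [35,[24,0,-0.5],[0,0,0]]
    - [35,[32,0,-0.5],[0,0,0]]
    - [35,[32,0,-0.5],[0,0,0]]

```text
t: 23.75
tcp_pos: [594.6, 7.9, 98.2]
ee_rot: [-0.185, 1.562, 0.186]
wrist_force: [0.0, 0.8, -2.8]
gripper_width: 0.441
```

```bash
python3 m.py -70 220 90
```

```text
tcp cutter [ 1.4 97.4 98.2] q6 -0.27 F [ 0.   0.8 -2.8] g 37.5 t 23.75
shift [29.7 -0.4 -1.5] turn [ 0.   0.1 -0. ]
top 49.5 [-1.6 22.7] [22.5 43.9] 65.1 y 6.0 39.0
top 50.0 [ -1.9 -25.2] [27.2 30.1] 76.3 y -37.0 -10.0
side 201.0 [ -0.3 109.2] [101.6  35.5] 88.2 y 59.0 160.0
```

apply_moves:
  commands:
    - [35,[4,0,-1],[0,0,0]]
    - [35,[8,0,-1],[0,0,0]]
    - [35,[12,0,-1],[0,0,0]]
    - [35,[15,0,-1],[0,0,0]]
    - [35,[15,0,-1],[0,0,0]]

```text
t: 24.48
tcp_pos: [593.9, 7.6, 83.8]
ee_rot: [-0.186, 1.561, 0.186]
wrist_force: [-0.3, -0.3, -2.6]
gripper_width: 0.441
```

```bash
python3 m.py -70 220 78
```

```text
tcp cutter [ 0.7 97.3 83.8] q6 -0.27 F [-0.3 -0.3 -2.6] g 37.5 t 24.48
shift [15.3 -0.3 -0.8] turn [-0.   0.1  0. ]
top 66.0 [-0.5 21.6] [31.3 38.3] 88.9 y 6.0 38.0
top 66.5 [  1.2 -23. ] [37.  29.5] 12.8 y -38.0 -6.0
side 210.0 [-1.000e-01  1.121e+02] [100.5  38. ] 88.2 y 62.0 162.0
```

apply_moves:
  commands:
    - [35,[3,0,-0.7],[0,0,0]]
    - [35,[6,0,-0.7],[0,0,0]]
    - [35,[9,0,-0.7],[0,0,0]]
    - [35,[11,0,-0.7],[0,0,0]]
    - [35,[11,0,-0.7],[0,0,0]]

```text
t: 25.2
tcp_pos: [593.6, 7.6, 73.3]
ee_rot: [-0.186, 1.56, 0.186]
wrist_force: [-0.7, 5.2, 3.4]
gripper_width: 0.446
```

```bash
python3 m.py -70 220 67
```

```text
tcp cutter [ 0.4 97.4 73.3] q6 -0.27 F [-0.7  5.2  3.4] g 37.9 t 25.2
shift [ 4.8 -0.4 -0.4] turn [0.  0.2 0. ]
top 67.0 [ -0.4 -21.8] [33.7 31.7] 87.6 y -39.0 -5.0
side 213.0 [ -1.5 114.1] [105.3  36.4] 86.4 y 62.0 166.0
```

apply_moves:
  commands:
    - [35,[1,1,-0.3],[0,0,0]]
    - [35,[2,1,-0.3],[0,0,0]]
    - [35,[3,1,-0.3],[0,0,0]]
    - [35,[3,1,-0.3],[0,0,0]]

```text
t: 25.8
tcp_pos: [593.2, 8.5, 70.4]
ee_rot: [-0.186, 1.56, 0.186]
wrist_force: [1.9, 1.4, 2.1]
gripper_width: 0.444
```

```bash
python3 m.py -70 220 65
```

```text
tcp cutter [ 0.3 98.4 70.4] q6 -0.27 F [1.9 1.4 2.1] g 37.8 t 25.8
shift [ 1.9 -1.4 -0.3] turn [0.  0.2 0. ]
top 45.5 [ 4.  22.6] [22.9 34.4] 62.4 y 7.0 34.0
top 52.0 [ -1.  -25.4] [26.3 35.1] 62.3 y -41.0 -6.0
side 240.0 [ -1.  116.2] [106.3  37.7] 89.5 y 63.0 169.0
```

apply_moves:
  commands:
    - [35,[1,0,0],[0,0,0]]
    - [35,[2,0,0],[0,0,0]]
    - [35,[2,0,0],[0,0,0]]
    - [48,[2,0,0],[0,0,0]]
    - [55,[2,0,0],[0,0,0]]
    - [65,[2,0,0],[0,0,0]]
    - [65,[2,0,0],[0,0,0]]
    - [65,[2,0,0],[0,0,0]]

```text
t: 26.9
tcp_pos: [593.2, 8.4, 68.4]
ee_rot: [-0.186, 1.56, 0.186]
wrist_force: [0.1, -1.0, 0.1]
gripper_width: 0.65
```

```bash
python3 m.py -70 220 63
```

```text
tcp cutter [ 0.2 98.3 68.4] q6 -0.27 F [ 0.1 -1.   0.1] g 55.3 t 26.9
shift [-0.1 -1.3 -0.2] turn [0.  0.2 0. ]
top 44.5 [ 1.4 24.5] [25.1 30.7] 76.2 y 9.0 38.0
top 59.0 [  2.8 -24.8] [34.9 27.4] 49.5 y -39.0 -7.0
side 218.5 [ -0.5 117.8] [ 35.4 107.3] 0.8 y 64.0 172.0
```

apply_moves:
  commands:
    - [65,[-15,0,0],[0,0,0]]
    - [65,[-50,0,0],[0,0,0]]
    - [65,[-100,0,0],[0,0,0]]
    - [65,[-160,60,0],[0,0,0]]
    - [65,[-200,120,0],[0,0,0]]
    - [65,[-200,200,-100],[0,0,0]]
    - [65,[-200,260,-150],[0,0,0]]
    - [65,[-200,260,-150],[0,0,0]]

```text
t: 28.0
tcp_pos: [414.1, 205.7, 266.9]
ee_rot: [-0.185, 1.558, 0.186]
wrist_force: [0.3, 1.4, 1.0]
gripper_width: 0.65
```

```bash
python3 m.py -70 200 63; python3 - <<'E'
from h import *
t=cap("top");s=cap("side")
for c,f in((t,"top0"),(s,"side0")):
    old=cv2.cvtColor(cv2.imread(f"pics/{f}.png"),cv2.COLOR_BGR2RGB)
    for nm,img in(("old",old),("new",c[0])):
        hs=cv2.cvtColor(img,cv2.COLOR_RGB2HSV); m=cv2.inRange(hs,(0,60,15),(10,255,90))|cv2.inRange(hs,(170,60,15),(180,255,90))
        x,y,w,h=(60,200,115,80) if f=="top0" else (240,255,110,110); k=np.zeros_like(m);k[y:y+h,x:x+w]=m[y:y+h,x:x+w]
        for q in cv2.findContours(k,cv2.RETR_EXTERNAL,cv2.CHAIN_APPROX_NONE)[0]:
            if cv2.contourArea(q)>300: r=cv2.minAreaRect(ray((img,*c[1:]),q[:,0],51)[:,:2].astype(np.float32)); print(f,nm,np.round(r[0]),np.round(r[1]),round(r[2],1))
    k=cw([-135,-96,59]); u,v=proj(c,k)[0].round().astype(int); g=cv2.cvtColor(c[0],cv2.COLOR_RGB2GRAY)[v-8:v+9,u-8:u+9]; yy,xx=np.nonzero(g<45)
    print(f,"knob pred",u,v,"meas",len(xx),(xx.mean()+u-8).round(1) if len(xx) else 0,(yy.mean()+v-8).round(1) if len(xx) else 0)
    # handle tip of raised lever
    uv=proj(c,[cw([125-r*np.cos(.95),0,78+r*np.sin(.95)]) for r in(260,290,320,345,375)]).round().astype(int); print("lever line",[c[0][b,a].tolist() for a,b in uv])
    d=np.abs(c[0].astype(int)-old).max(2)>45; print("changed px right part",cv2.countNonZero(d[:,320:].astype(np.uint8)) if f=="top0" else "")
E
```

```text
tcp cutter [-127.6  332.1  266.9] q6 0.17 F [0.3 1.4 1. ] g 55.2 t 28.0
shift [ 199.  -235.1  126.8] turn [-0.   0.3 -0. ]
top 526.5 [-0.2 94.1] [159.8  36.3] 88.5 y 14.0 174.0
top 43.0 [  3.2 -23.9] [35.5 29.5] 31.2 y -39.0 -4.0
side 457.5 [-0.1 64.2] [ 34.7 211.7] 0.6 y -42.0 170.0
top0 old [463. 327.] [ 43. 213.] 47.4
top0 old [477. 218.] [ 59. 197.] 51.7
top0 new [471. 219.] [ 65. 202.] 48.5
top0 knob pred 288 227 meas 8 288.4 226.0
lever line [[54, 41, 33], [51, 40, 28], [53, 41, 30], [66, 47, 34], [65, 54, 46]]
changed px right part 0
side0 old [464. 333.] [ 40. 210.] 47.7
side0 old [478. 216.] [ 62. 196.] 52.7
side0 new [474. 216.] [ 61. 192.] 52.2
side0 knob pred 280 173 meas 9 280.0 171.0
lever line [[51, 43, 36], [54, 45, 35], [50, 42, 31], [51, 42, 34], [168, 171, 155]]
changed px right part
```

The sausage lies at centre y 64, spanning -42 to 170, x≈0, straight. The salami may have shifted a few mm, but the arm's shadow biases that. I'll return to the start pose for a like-for-like comparison.

apply_moves:
  commands:
    - [65,[18,411,-14],[-49.6,0,0]]
    - [65,[18,411,-14],[-49.6,0,0]]
    - [65,[18,411,-14],[-49.6,0,0]]
    - [65,[18,411,-14],[-49.6,0,0]]
    - [65,[18,411,-14],[-49.6,0,0]]
    - [65,[18,411,-14],[-49.6,0,0]]
    - [65,[18,411,-14],[-49.6,0,0]]
    - [65,[18,411,-14],[-49.6,0,0]]

```text
t: 29.2
tcp_pos: [305.0, 603.2, 247.5]
ee_rot: [-0.862, 1.391, 0.857]
wrist_force: [0.1, 0.1, 0.1]
gripper_width: 0.649
```

```bash
cat > f.py <<'E'
from h import *
for f in("top","side"):
    c=cap(f); cv2.imwrite(f"pics/{f}_end.png",c[0][...,::-1]); old=cv2.cvtColor(cv2.imread(f"pics/{f}0.png"),cv2.COLOR_BGR2RGB)
    for nm,img in(("old",old),("new",c[0])):
        hs=cv2.cvtColor(img,cv2.COLOR_RGB2HSV); m=cv2.inRange(hs,(0,60,15),(10,255,90))|cv2.inRange(hs,(170,60,15),(180,255,90))
        x,y,w,h=(60,200,115,80) if f=="top" else (240,255,110,110); k=np.zeros_like(m);k[y:y+h,x:x+w]=m[y:y+h,x:x+w]
        for q in cv2.findContours(k,cv2.RETR_EXTERNAL,cv2.CHAIN_APPROX_NONE)[0]:
            if cv2.contourArea(q)>300: P=ray((img,*c[1:]),q[:,0],51)[:,:2].astype(np.float32); r=cv2.minAreaRect(P); M=cv2.moments(q); print(f,nm,np.round(r[0],1),np.round(r[1]),round(r[2],1),"area",M["m00"],"cen px",round(M["m10"]/M["m00"],1),round(M["m01"]/M["m00"],1))
    d=(np.abs(c[0].astype(int)-old).max(2)>45).astype(np.uint8); n,_,st,_=cv2.connectedComponentsWithStats(d); print([r.tolist() for r in st[1:] if r[4]>12])
E
python3 f.py; python3 m.py -70 200 63
```

```text
top old [462.7 326.7] [ 43. 213.] 47.4 area 840.0 cen px 95.3 243.3
top old [476.7 218.1] [ 59. 197.] 51.7 area 1185.5 cen px 133.9 238.5
top new [473.9 216.8] [ 60. 198.] 51.3 area 1173.0 cen px 134.3 239.7
[[180, 180, 78, 38, 1223], [257, 210, 10, 9, 75], [67, 217, 58, 58, 570], [284, 222, 10, 10, 76], [252, 231, 17, 42, 381]]
side old [464.  332.9] [ 40. 210.] 47.7 area 940.0 cen px 299.6 327.8
side old [477.6 216.5] [ 62. 196.] 52.7 area 1016.0 cen px 293.7 287.8
side new [474.2 215.6] [ 63. 196.] 51.6 area 1016.0 cen px 294.7 286.9
[[213, 122, 66, 78, 1101], [277, 168, 8, 9, 46], [268, 181, 6, 5, 24], [285, 181, 34, 13, 246], [241, 189, 12, 8, 62], [254, 192, 13, 8, 67], [216, 197, 25, 11, 139], [298, 198, 14, 6, 57], [244, 204, 21, 51, 577], [267, 301, 67, 61, 1009]]
tcp cutter [-140.3  742.1  248.4] q6 -0.04 F [-0.1  0.1 -0.1] g 55.6 t 29.3
shift [ 181.2 -523.5 -401.6] turn [49.7  0.2  0.2]
top 518.5 [ 1.  91.8] [167.9  35.2] 89.5 y 8.0 176.0
top 45.0 [  2.4 -25.3] [33.7 22.4] 49.5 y -38.0 -9.0
side 432.5 [-0.1 66.3] [ 33.9 216.1] 0.0 y -42.0 174.0
```

Both views put the salami about 3 mm from its first place, from that brief touch. Handling it again would risk more than it would mend, so I'll leave it. Everything else matches, so I'm handing in.

```bash
python3 -c "
from bench import env
print(env.close_job())"
```

```text
the job is handed in; nothing more can be done
None
```

The cutter is set up and the slim sausage is in its trough, but I touched the salami on the way and it moved about 3 mm. I handed the job in at about 29 s, with the robot clear of everything.

- **Lock pin:** it is drawn out and parked in both saddle notches with the knob outwards. The knob is within 1 to 2 px of its predicted rest position in both views.
- **Blade lever:** it was raised until the force jumped to 30 N at the stop. It stayed up after release, and the handle tip matches 0.95 rad.
- **Slim sausage:** it was lowered with only a few newtons of contact. It lies straight in the trough (x about 0, under 1° off) from about y = -42 to +174 mm, centred near y = 65 as planned.
- **Salami (the fault):** it was touched with about 6 N when I first lowered the carried sausage near the board. Both cameras agree on the shift of about 3 mm. I left it there rather than handle it again.
- **Other objects:** a picture comparison with the start shows changes only at the cutter and on the sausage board.
- **Checks that disagreed:** while I carried the sausage, its apparent length suggested it had drooped about 20° in the grip. Its late contact with the trough ruled out more than about 7°. I had used all 12 picture views before the laying, so the final state was checked from pixel measurements only.

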